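# Unload the leak-test cradle

## Task

The leak test is over: lift the hold-down bar straight up out of the cradle's two open brackets and lay it flat, lengthways, on the rubber mat, then move both gas canisters out of the cradle into the two V lanes of the empty rack, one lying in each lane. The cradle's locking bail may still be pushed in through the bar; if the bar will not lift, first pull the bail by its black grip out towards the robot. Set the bar and the canisters down without dropping them, and leave the other things on the bench where they are.

Things in the scene. Friction and masses are not known exactly. Their poses are not given: they have to be found in the camera images.
- cradle: Leak-test cradle, fixed. Steel plate 180 (x) x 232 (y) x 8 high; origin under its centre, on the bench. Two 90 degree V lanes along its x at y = +38 and -38 hold the canisters, axis 34.5 above the bench; lips at x = +-87 (4 thick, 30 high) stop them sliding out endways. Two dark brackets near the y ends hold the bar. Sizes here and below in mm
- bracket_1 (a point): Middle of the seat of the cradle's +y bracket (cradle x 0, y 89, z 54.5), axes as the cradle's. Bracket: x +-20, y 82 to 104, top z 74; its slot, 24 wide in x, is open upward and towards the cradle's middle, closed at the outer end (8 thick). A leg of the bail passes through its -x cheek
- bracket_2 (a point): The same on the mirrored -y bracket (cradle y -89)
- bail_home (a point): Fixed point: where the middle of the bail's black grip is when the bail is fully in (cradle -102, 0, 65.5), axes as the cradle's. The bail is one bent steel rod, 8 thick, lying level: a crossbar along y, black grip on its middle (16 across, 80 long), and two legs to +x at y +-86. It slides to the cradle's -x by 14 at most and stays where left (3 N). How far out it starts is not given
- bar: Hold-down bar, aluminium, black rubber strip underneath, 20 wide (x) x 188 long (y) x 22 high (z), 0.24 kg; origin at its centre. It starts in both brackets along the cradle's y, underside at z 54.5, 2 above the canisters, 2 play each side. Its middle, between the canisters, is free to grip across the 20. Bail fully in, its legs stand 8 deep in the bar's two cross holes: then the bar rises only about 1
- bar_end_1 (a point): Centre of the bar's +y end face. The bail is clear of the bar once drawn 10 or more from fully in
- bar_end_2 (a point): Centre of the bar's -y end face
- can_a: Gas canister, white with steel rims, lying along its own x: body 36 in diameter, 112 long, origin on the axis at the body's middle; shoulder and valve stem on the +x end, to 73 from the origin; 0.17 kg. Starts in one lane of the cradle under the bar, at any turn about its axis. Free to grip across the middle of the body
- can_b: Second canister, the same, in the other lane of the cradle, pointing the other way
- rack: Empty two-lane rack, fixed. Plate 180 (x) x 150 (y) x 8 high; origin under its centre, on the bench. V lanes along its x at y = +38 and -38 and end lips at x = +-87 (30 high) as on the cradle; a canister lying in a lane has its axis 34.5 above the bench and may point either way. Stands on one side of the cradle, the mat on the other
- mat: Dark ribbed rubber mat, fixed flat on the bench, 250 (x) x 120 (y) x 5 thick; origin under its centre. Empty: the bar goes here, lengthways (along the mat's x)
- lighters_a: black tray 165 x 100 x 22 full of upright lighters, 85 high in all; origin under its centre. Bystander
- lighters_b: a second such full tray of lighters. Bystander
- spare_can: one more canister, standing upright on the bench, valve up, 36 across, 130 high; origin under its centre. Bystander, not part of the job
- gauge: round pressure gauge lying face up, 68 across, 27 high, with a 30 long brass stem; origin under its centre. Bystander
- blow_gun: grey air blow gun lying on its side, about 170 long, 110 wide, 26 high; origin under its body. Bystander
- screwdriver: screwdriver lying flat, 190 long; origin under its middle. Bystander
- loose_lighter: single pocket lighter lying flat, 75 long, 11 high; origin under its middle. Bystander
- cap_bin: small grey plastic bin of caps, 100 x 80 x 45; origin under its centre. Bystander

How it is judged (in metres and radians):
On the way:
1. the bar is lifted out of both brackets and away from the cradle (distance between bar and cradle above 0.12 m), for 0.1 s.
At the end, for the whole second after the job is handed in: Bar flat on the mat, its end centres inside the mat's outline (+5 mm along x) and under 23 mm above the bench. One canister in each lane of the rack: middle within 35 mm of the lane's middle, 8 mm of its centre line, 29 to 41 mm above the bench, axis within 0.12 rad. All at rest (x of bar_end_1 in the frame of mat between -0.13 and 0.13 m and y of bar_end_1 in the frame of mat between -0.06 and 0.06 m and z of each of bar_end_1, bar_end_2 in the frame of mat below 0.023 m and x of bar_end_2 in the frame of mat between -0.13 and 0.13 m and y of bar_end_2 in the frame of mat between -0.06 and 0.06 m and linear speed of each of bar, can_a, can_b below 0.02 m/s and x of can_a in the frame of rack between -0.035 and 0.035 m and (y of can_a in the frame of rack between 0.03 and 0.046 m or y of can_a in the frame of rack between -0.046 and -0.03 m) and z of can_a in the frame of rack between 0.029 and 0.041 m and angle between the x axis of each of can_a, can_b and the x axis of rack, either way round below 0.12 rad and x of can_b in the frame of rack between -0.035 and 0.035 m and (y of can_b in the frame of rack between 0.03 and 0.046 m or y of can_b in the frame of rack between -0.046 and -0.03 m) and z of can_b in the frame of rack between 0.029 and 0.041 m); the robot touches nothing.
It fails at once if the bar or a canister is dropped (falls free, untouched, faster than 0.9 m/s: from more than about 40 mm) ((linear speed of bar above 0.9 m/s and contact force between the fingers and bar below 0.1 N and contact force between bar and anything else below 0.1 N) or (linear speed of can_a above 0.9 m/s and contact force between the fingers and can_a below 0.1 N and contact force between can_a and anything else below 0.1 N) or (linear speed of can_b above 0.9 m/s and contact force between the fingers and can_b below 0.1 N and contact force between can_b and anything else below 0.1 N)).
It fails at once if a bystander is moved more than 25 mm (distance of any of lighters_a, lighters_b, spare_can, gauge, blow_gun, screwdriver, loose_lighter, cap_bin from where it was at the start of the episode above 0.025 m).
It also fails if it takes over 72 s, if anything falls off the work surface, if the arm or the gripper's body presses on something with over 40 N, if the wrist force passes 120 N, or if a joint passes its speed limit or range.

## Robot

A 7-joint arm with a two-finger parallel gripper is mounted at the origin on the work surface. World frame = base frame: x ahead of the robot, y to its left, z up, the work surface at z = 0. Lengths are in m, angles in degrees, forces in N, time in s.
With the tool pointing down it reaches from about 0.425 to 0.95 m from the base axis. Payload 4.7 kg.
Tool frame: the origin (TCP) lies at the centre of the arm's flange, where the gripper is bolted on; the fingertips stand 173 mm ahead of it and the grasp point (between the pads) lies 155 mm ahead of it; z points along the fingers, y is the direction in which the jaws open and shut (so a half turn about z gives the same grasp; the last joint's range is limited). The gripper opens to 85 mm and grips with 20 to 120 N. Pads are 22 mm wide; open, the fingers measure 114 mm over their backs; the gripper's body (76 mm by 85 mm) begins 54 mm behind the grasp point. The pads swing forward as they close: fully open they stand 13 mm farther back than shut.
Start: joints at [61.484, 26.849, -2.785, 87.806, 1.381, 65.374, -4.715], TCP at [0.305, -0.602, 0.405] pointing down, gripper open.
Joint ranges: [-148.3, 148.3], [-19.14, 114.17], [-79.39, 73.82], [5.75, 140.21], [-59.74, 239.74], [12.07, 113.84], [-152.46, 152.46]. Speed limits (degrees/s): [147.25, 147.25, 180, 180, 180, 180, 180].

## Interface

Orientations are given as [roll, pitch, yaw] about the fixed x, y, z axes, in that order (R = Rz(yaw) Ry(pitch) Rx(roll)).
In Python, from bench import * gives the robot as it stands. The module is installed in compiled form; this text tells all that it offers.
- The arm moves only by the tool play_rows, never from a script. Its argument "deltas" is a list of rows, each a list of 2 entries, a list of its own where there are three numbers: the shift along the tool's x, y, z in units of 25 mm (1.0 is 25 mm), then the turn about the tool's z in units of 8 degrees (1.0 is 8 degrees). A call has exactly 5 rows; each row shifts and turns the pose as measured when the row begins, along the tool's axes as they then stand; what a row does not reach is not made up. A row lasts 1/10 s, in which the tool goes at most 50 mm and 8.59 degrees, less where a joint would pass 70% of its speed; a pose out of reach is approached as far as the arm can. A call is refused whole if a number of a shift passes 1 or a number of a turn 1, either way. A call with a gripper value outside its range is refused whole. "claw" is the finger opening in mm, from 0 to 85.4, set as the call begins (left out, the last holds). The fingers move at their own pace and stop on an object; the grip force is fixed at half the most. Time passes only in rows, so rows that do not move let the fingers close, or fill a call up. It gives the time, the measured TCP pose, the force and the opening at its end, in the units of the state.
- get_state(): the state, without advancing time (a new reading comes with each control period).
- camera(name): name is "scene" or "side" or "wrist"; returns a dict with "color" (420x560x3 uint8, blue, green, red), "vertical_fov" (degrees; the focal length in pixels is half the picture's height over the tangent of half this angle, whatever the lens; pixels are square), "cx", "cy" (the principal point, pixels), "rvec" (rotation vector, rad) and "tvec" (3), from world to camera coordinates, as OpenCV has them; the wrist camera has in their place "T_tool_cam" (4x4, takes a point from camera to tool coordinates, whose origin is the TCP and whose axes are the flange's). Camera axes: x right, y down, z forward; pixel columns grow to the right and rows downward; lengths in m; the calibration is good to about 2 mm. A picture is of the moment at which its call begins: read the wrist's pose just before it. There is no depth.
- sign_off(): hands the job in, once; it reports no verdict.
The state is a dict: "t": time; "joints": joint angles; "joint_velocities": joint speeds; "tau": joint torques, N m; "tcp_pos": TCP position; "eef_rot": TCP orientation; "ft_force": force on the tool from outside, world axes, zero at the start; "torque": the same for the moment, N m; "gripper_width": finger opening in m.
Only numpy, scipy, OpenCV 4.12 (cv2) and the standard library are available. Lean on these libraries where they do the work, as an engineer would, in place of code of your own. Each camera call takes 0.05 s, during which the arm holds its last target. There are 200 camera calls.

## Working session

There is one attempt and no reset: what is moved stays moved. The work goes in short steps, Python scripts to look and compute and a tool call to move; the robot and the scene stay as the last step left them, time stands still between calls to the robot, and variables do not carry over. Pictures are saved under pics/ and viewed, about 8 in all and at most 12, crops included, and the job is handed in when it is done.

Besides the shell and the picture viewer there is one more tool, called after "Request:" in YAML: its name, and indented under it one key for each argument. play_rows: Moves the arm, as the interface text tells. Its arguments: {"type":"object","properties":{"deltas":{"type":"array"},"claw":{"type":"number"}},"required":["deltas"]}

```bash
mkdir -p pics
cat > h.py <<'E'
from bench import *
import numpy as np, cv2
from scipy.spatial.transform import Rotation as R
def snap(name,fn=None):
    s=get_state(); c=camera(name)
    c['f']=210/np.tan(np.radians(c['vertical_fov'])/2)
    if 'rvec' in c:
        Rc=cv2.Rodrigues(np.array(c['rvec'],float))[0]; t=np.array(c['tvec'],float).ravel()
        c['Rwc']=Rc.T; c['o']=-Rc.T@t
    else:
        T=np.array(c['T_tool_cam']); Rt=R.from_euler('xyz',s['eef_rot'],degrees=True).as_matrix()
        c['Rwc']=Rt@T[:3,:3]; c['o']=Rt@T[:3,3]+np.array(s['tcp_pos'])
    if fn: cv2.imwrite('pics/'+fn+'.png',c['color'])
    np.savez('pics/'+(fn or name)+'.npz',Rwc=c['Rwc'],o=c['o'],f=c['f'],cx=c['cx'],cy=c['cy'])
    return c
def load(fn): return dict(np.load('pics/'+fn+'.npz'))
def ray(c,u,v,z):
    d=c['Rwc']@np.array([(u-c['cx'])/c['f'],(v-c['cy'])/c['f'],1.]); return c['o']+d*(z-c['o'][2])/d[2]
def proj(c,p):
    q=c['Rwc'].T@(np.array(p)-c['o']); return c['f']*q[:2]/q[2]+np.array([c['cx'],c['cy']])
E
python3 - <<'E'
from h import *
s=get_state(); print({k:np.round(v,3) for k,v in s.items()})
im=[]
for n in('scene','side','wrist'):
    c=snap(n,n+'0'); print(n,c['o'].round(3),c['Rwc'][:,2].round(2),c['vertical_fov'])
E
```

```text
{'t': np.float64(0.0), 'joints': array([61.484, 26.897, -2.784, 87.875,  1.381, 65.376, -4.715]), 'joint_velocities': array([-0.028,  0.017, -0.042, -0.106,  0.095, -0.011, -0.136]), 'tau': array([-1.0000e-03, -5.1030e+01, -4.7000e-02, -2.3771e+01,  1.1000e-02,
        8.0000e-03,  0.0000e+00]), 'tcp_pos': array([ 0.305, -0.602,  0.404]), 'eef_rot': array([-1.79886e+02,  5.00000e-03,  2.68620e+01]), 'ft_force': array([ 0.073, -0.589,  0.072]), 'torque': array([-0.002, -0.   ,  0.055]), 'gripper_width': np.float64(0.085)}
scene [1.092 0.248 1.002] [-0.48 -0.21 -0.85] 54.26946001395564
side [0.321 1.096 0.828] [ 0.17 -0.81 -0.55] 54.00127526025986
wrist [ 0.372 -0.568  0.374] [-0.26 -0.13 -0.96] 64.47189899703064
```

View pics/scene0.png

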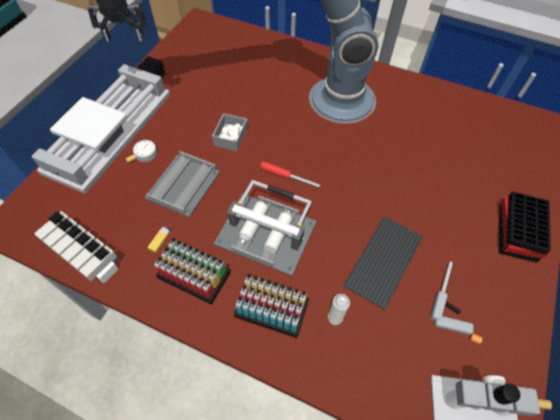

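View pics/side0.png

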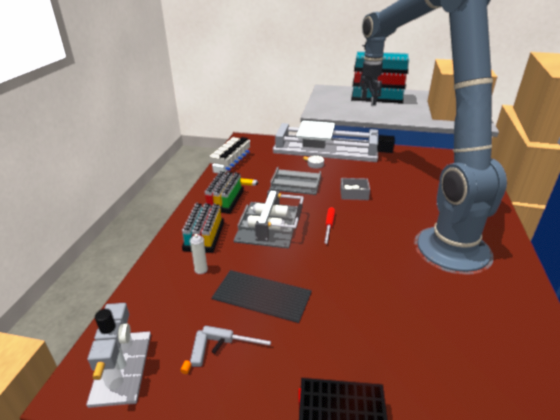

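Run:
```python
from h import *
a=cv2.imread('pics/scene0.png')[140:310,140:430]
cv2.imwrite('pics/crop0.png',cv2.resize(a,None,fx=2.75,fy=2.75,interpolation=cv2.INTER_CUBIC))
c=load('scene0')
for n,u,v,z in [('cradle',266,225,.03),('rack',183,182,.008),('mat',384,262,.005),('can',338,310,.06),('screw',290,175,.01),('base',343,98,0),('lightA',192,268,.05),('lightB',271,303,.05),('bin',230,131,.02)]: print(n,ray(c,u,v,z).round(3))
```

```text
cradle [ 0.587 -0.013  0.03 ]
rack [ 0.545 -0.308  0.008]
mat [0.545 0.316 0.005]
can [0.741 0.25  0.06 ]
screw [ 0.388 -0.028  0.01 ]
base [-0.006  0.002  0.   ]
lightA [ 0.789 -0.123  0.05 ]
lightB [0.789 0.097 0.05 ]
bin [ 0.314 -0.271  0.02 ]
```

View pics/crop0.png

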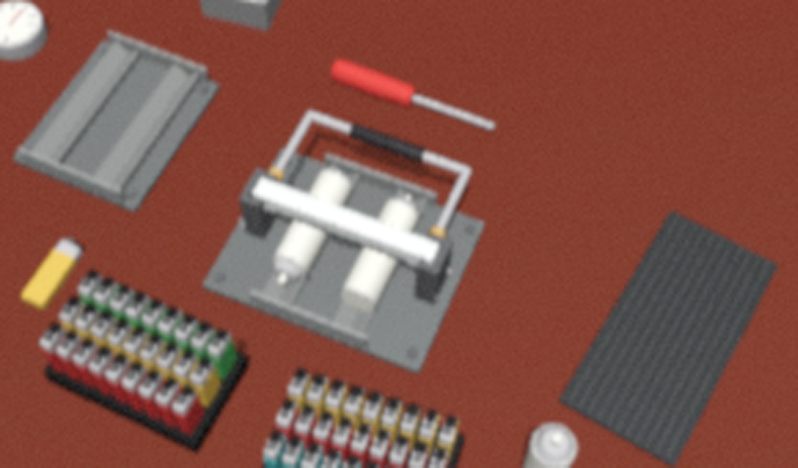

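Run:
```python
from h import *
c=load('scene0')
def g(u,v,z): return ray(c,140+u/2.75,140+v/2.75,z)
def rect(n,P,z):
    Q=[g(*p,z) for p in P]; print(n,[q.round(3)[:2].tolist() for q in Q],'len',[round(float(np.linalg.norm(Q[i]-Q[(i+1)%len(Q)])),3) for i in range(len(Q))],'mean',np.mean(Q,0).round(3)); return Q
Q=rect('mat',[(675,212),(777,266),(672,462),(561,400)],.005); d=Q[3]-Q[0]+Q[2]-Q[1]; print('yaw',np.degrees(np.arctan2(d[1],d[0])))
Q=rect('rack',[(15,157),(135,210),(218,87)],.008); print('ctr',(Q[0]+Q[2])/2, 'y-dir',Q[1]-Q[0]); d=Q[1]-Q[2]; print('yaw',np.degrees(np.arctan2(d[1],d[0])))
Q=rect('cradle',[(205,285),(418,371),(485,222)],.008); print('ctr',(Q[0]+Q[2])/2); d=Q[1]-Q[2]; print('yaw',np.degrees(np.arctan2(d[1],d[0])))
d=Q[1]-Q[0]; print('yawy',np.degrees(np.arctan2(d[1],d[0]))-90)
print('grip',g(388,143,.0655)); 
Q=rect('bar',[(257,189),(437,250)],.0765)
print('legs corner',g(311,113,.0655),g(470,169,.0655))
s=get_state();Rt=R.from_euler('xyz',s['eef_rot'],degrees=True).as_matrix();print(Rt.round(2))
```

```text
mat [[0.407, 0.279], [0.425, 0.392], [0.667, 0.354], [0.653, 0.242]] len [0.114, 0.245, 0.114, 0.249] mean [0.538 0.317 0.005]
yaw -8.70157706494936
rack [[0.638, -0.378], [0.641, -0.229], [0.465, -0.229]] len [0.149, 0.176, 0.228] mean [ 0.582 -0.279  0.008]
ctr [ 0.55160758 -0.30361913  0.008     ] y-dir [0.00352173 0.14939179 0.        ]
yaw -0.06162019380702526
cradle [[0.687, -0.121], [0.683, 0.108], [0.503, 0.104]] len [0.229, 0.18, 0.291] mean [0.625 0.03  0.008]
ctr [ 0.59526745 -0.0082711   0.008     ]
yaw 1.094255012287651
yawy 1.0113755530798443
grip [ 0.49181276 -0.01112346  0.0655    ]
bar [[0.602, -0.101], [0.591, 0.085]] len [0.186, 0.186] mean [ 0.597 -0.008  0.077]
legs corner [ 0.4909156 -0.0984456  0.0655   ] [0.48615838 0.07615075 0.0655    ]
[[ 0.89  0.45 -0.  ]
 [ 0.45 -0.89  0.  ]
 [-0.   -0.   -1.  ]]
```

```bash
cat > plan.py <<'E'
# python3 plan.py x y z yaw [maxstep] : rows from here to the target TCP pose
import sys; from h import *
a=[float(v) for v in sys.argv[1:]]; tgt=np.array(a[:3]); yaw=a[3]; m=a[4] if len(a)>4 else 1.
s=get_state(); p=np.array(s['tcp_pos']); e=list(s['eef_rot'])
print('now',s['t'].__round__(2),p.round(4),np.round(e,2),'F',np.round(s['ft_force'],1),'w',round(s['gripper_width'],4),'j7',np.round(s['joints'],0))
rows=[]
for i in range(60):
    Rt=R.from_euler('xyz',e,degrees=True).as_matrix(); d=Rt.T@(tgt-p)/.025; k=min(1,m/max(abs(d).max(),1e-9)); d=(d*k).round(2)
    t=-((yaw-e[2]+180)%360-180)/8; t=round(float(np.clip(t,-1,1)),2)
    if abs(d).max()<.02 and abs(t)<.04: break
    rows.append([(d+0.).tolist(),t]); p=p+Rt@d*.025; e[2]-=8*t
while len(rows)%5: rows.append([[0,0,0],0])
for i in range(0,len(rows),5): print(str(rows[i:i+5]).replace('.0,',',').replace('.0]',']').replace(' ',''))
E
python3 plan.py 0.493 -0.010 0.29 91.3
```

```text
now 0.15 [ 0.3049 -0.602   0.4039] [-179.92    0.     26.86] F [-0.   0.6  0.4] w 0.0853 j7 [61. 27. -3. 88.  1. 65. -5.]
[[[0.98,-1,0.26],-1],[[1,-0.77,0.23],-1],[[1,-0.57,0.21],-1],[[1,-0.39,0.2],-1],[[1,-0.24,0.19],-1]]
[[[1,-0.1,0.18],-1],[[1,0.04,0.18],-1],[[1,0.19,0.19],-1],[[1,0.34,0.19],-0.05],[[1,0.34,0.19],-0]]
[[[1,0.34,0.19],-0],[[1,0.34,0.19],-0],[[1,0.34,0.19],-0],[[1,0.34,0.2],-0],[[1,0.34,0.19],-0]]
[[[1,0.34,0.2],-0],[[1,0.35,0.19],-0],[[1,0.34,0.2],-0],[[1,0.35,0.19],-0],[[1,0.34,0.2],-0]]
[[[1,0.35,0.19],-0],[[1,0.34,0.2],-0],[[1,0.35,0.19],-0],[[0.05,0.01,0.01],-0],[[0,0,0],0]]
```

Request:
play_rows:
  deltas:
    - [[0.98,-1,0.26],-1]
    - [[1,-0.77,0.23],-1]
    - [[1,-0.57,0.21],-1]
    - [[1,-0.39,0.2],-1]
    - [[1,-0.24,0.19],-1]
  claw: 50

```text
t: 0.65
tcp_pos: [0.347, -0.4595, 0.3738]
eef_rot: [-179.8, 0.1, 68.0]
ft_force: [-0.2, 0.8, -0.3]
gripper_width: 0.05
```

Request:
play_rows:
  deltas:
    - [[1,-0.1,0.18],-1]
    - [[1,0.04,0.18],-1]
    - [[1,0.19,0.19],-1]
    - [[1,0.34,0.19],0]
    - [[1,0.34,0.19],0]

```text
t: 1.15
tcp_pos: [0.3825, -0.3304, 0.3485]
eef_rot: [-179.7, -0.1, 93.1]
ft_force: [0.3, -0.6, 0.3]
gripper_width: 0.05
```

Request:
play_rows:
  deltas:
    - [[1,0.34,0.19],0]
    - [[1,0.34,0.19],0]
    - [[1,0.34,0.19],0]
    - [[1,0.34,0.2],0]
    - [[1,0.34,0.19],0]

```text
t: 1.65
tcp_pos: [0.4181, -0.1979, 0.3231]
eef_rot: [-179.7, -0.1, 93.1]
ft_force: [-0.1, 0.6, 0.1]
gripper_width: 0.0499
```

```bash
python3 plan.py 0.493 -0.010 0.29 91.3
```

```text
now 1.65 [ 0.4181 -0.1979  0.3231] [-1.7966e+02 -9.0000e-02  9.3050e+01] F [-0.1  0.6  0.1] w 0.0499 j7 [ 43.  15. -26. 120.   9.  48.  14.]
[[[1,0.46,0.18],0.22],[[1,0.43,0.18],-0],[[1,0.43,0.18],-0],[[1,0.43,0.18],-0],[[1,0.42,0.17],-0]]
[[[1,0.43,0.18],-0],[[1,0.42,0.17],-0],[[0.43,0.18,0.08],-0],[[0,0,0],0],[[0,0,0],0]]
```

Request:
play_rows:
  deltas:
    - [[1,0.46,0.18],0.22]
    - [[1,0.43,0.18],0]
    - [[1,0.43,0.18],0]
    - [[1,0.43,0.18],0]
    - [[1,0.42,0.17],0]

```text
t: 2.15
tcp_pos: [0.4691, -0.0664, 0.2993]
eef_rot: [-179.6, -0.0, 91.1]
ft_force: [0.7, 0.2, -0.3]
gripper_width: 0.05
```

Request:
play_rows:
  deltas:
    - [[1,0.43,0.18],0]
    - [[0.9,0.42,0.17],0]
    - [[0.4,0.18,0.08],0]
    - [[0,0,0],0]
    - [[0,0,0],0]

```text
t: 2.65
tcp_pos: [0.4945, -0.0034, 0.2872]
eef_rot: [-179.5, -0.1, 91.5]
ft_force: [0.2, 0.1, -0.0]
gripper_width: 0.0497
```

```bash
python3 -c "
from h import *
snap('wrist','w1')"; python3 plan.py 0.493 -0.010 0.2205 91.3
```

```text
now 2.7 [ 0.4945 -0.0036  0.2873] [-1.7949e+02 -1.0000e-01  9.1420e+01] F [ 0.1  0.6 -0.4] w 0.0501 j7 [ 20.  21. -29. 117.  14.  45. -17.]
[[[-0.1,-0.02,1],0.01],[[-0.1,-0.01,1],0],[[-0.06,-0.01,0.67],0],[[0,0,0],0],[[0,0,0],0]]
```

View pics/w1.png

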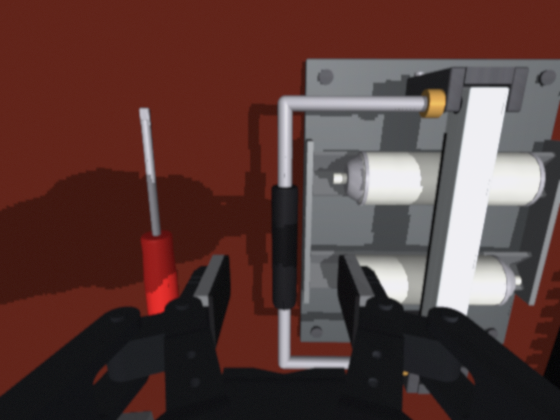

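Run:
```python
from h import *
c=load('w1')
for n,u,v,z in [('grip',285,246,.0655),('grip top',285,187,.0655),('grip bot',285,307,.0655),('bar end',488,88,.0765),('can1 +x end',543,178,.0345),('can1 shoulder',365,178,.0345),('can2 +x',500,280,.0345),('plate TL',306,59,.008),('boltTL',326,77,.008),('boltTR',547,78,.008),('boltBL',316,331,.008),('legs',285,104,.0655),('crossbot',284,362,.0655)]: print(n,ray(c,u,v,z).round(4))
```

```text
grip [ 0.4947 -0.0125  0.0655]
grip top [0.4937 0.0252 0.0655]
grip bot [ 0.4958 -0.0562  0.0655]
bar end [0.5956 0.0823 0.0765]
can1 +x end [0.6678 0.0287 0.0345]
can1 shoulder [0.5479 0.0256 0.0345]
can2 +x [ 0.6553 -0.0488  0.0345]
plate TL [0.5059 0.1023 0.008 ]
boltTL [0.5204 0.0911 0.008 ]
boltTR [0.6737 0.0941 0.008 ]
boltBL [ 0.5244 -0.1178  0.008 ]
legs [0.4925 0.0721 0.0655]
crossbot [ 0.4963 -0.1005  0.0655]
```

Request:
play_rows:
  deltas:
    - [[-0.15,0,1],0]
    - [[-0.1,0,1],0]
    - [[0,0,0.65],0]
    - [[0,0,0],0]
    - [[0,0,0],0]

```text
t: 3.2
tcp_pos: [0.4935, -0.0172, 0.221]
eef_rot: [-179.7, 0.2, 90.8]
ft_force: [0.3, -0.7, -1.0]
gripper_width: 0.05
```

Request:
play_rows:
  deltas:
    - [[0,0,0],0]
    - [[0,0,0],0]
    - [[0,0,0],0]
    - [[0,0,0],0]
    - [[0,0,0],0]
  claw: 0

```text
t: 3.7
tcp_pos: [0.4938, -0.0183, 0.2232]
eef_rot: [-179.9, 0.2, 90.7]
ft_force: [0.9, 0.4, -4.4]
gripper_width: 0.0139
```

Request:
play_rows:
  deltas:
    - [[0,-0.15,0],0]
    - [[0,-0.15,0],0]
    - [[0,-0.15,0],0]
    - [[0,-0.1,0],0]
    - [[0,0,0],0]

```text
t: 4.2
tcp_pos: [0.4806, -0.0186, 0.2232]
eef_rot: [179.8, 0.2, 90.7]
ft_force: [3.9, -1.0, -8.1]
gripper_width: 0.0139
```

Request:
play_rows:
  deltas:
    - [[0,0,0],0]
    - [[0,0,0],0]
    - [[0,0,-0.5],0]
    - [[0,0,-1],0]
    - [[0,0,-1],0]
  claw: 50

```text
t: 4.7
tcp_pos: [0.4781, -0.0177, 0.2872]
eef_rot: [-179.5, 0.2, 90.8]
ft_force: [0.1, 0.3, -0.2]
gripper_width: 0.0497
```

```bash
python3 plan.py 0.597 -0.010 0.29 91.3
```

```text
now 4.7 [ 0.4781 -0.0177  0.2872] [-1.7952e+02  1.7000e-01  9.0760e+01] F [ 0.1  0.3 -0.2] w 0.0497 j7 [ 21.  20. -29. 119.  14.  44. -16.]
[[[0.05,1,-0.03],-0.07],[[0.04,1,-0.03],0],[[0.04,1,-0.03],0],[[0.04,1,-0.04],0],[[0.04,0.76,-0.02],0]]
```

Request:
play_rows:
  deltas:
    - [[0.05,1,-0.03],-0.07]
    - [[0.04,1,-0.03],0]
    - [[0.04,1,-0.03],0]
    - [[0.04,1,-0.04],0]
    - [[0.04,0.76,0],0]

```text
t: 5.2
tcp_pos: [0.5988, -0.009, 0.301]
eef_rot: [-180.0, 0.3, 91.3]
ft_force: [-0.5, -0.7, 0.3]
gripper_width: 0.0501
```

```bash
python3 -c "
from h import *
snap('wrist','w2')"; python3 plan.py 0.597 -0.010 0.223 91.3
```

```text
now 5.25 [ 0.6013 -0.0088  0.3013] [179.81   0.27  91.3 ] F [3.4 0.4 1.3] w 0.05 j7 [ 17.  29. -27. 103.  17.  52. -16.]
[[[-0.01,-0.06,1],-0],[[-0.01,-0.06,1],-0],[[-0.01,-0.05,1],-0],[[0,-0.01,0.13],-0],[[0,0,0],0]]
```

View pics/w2.png

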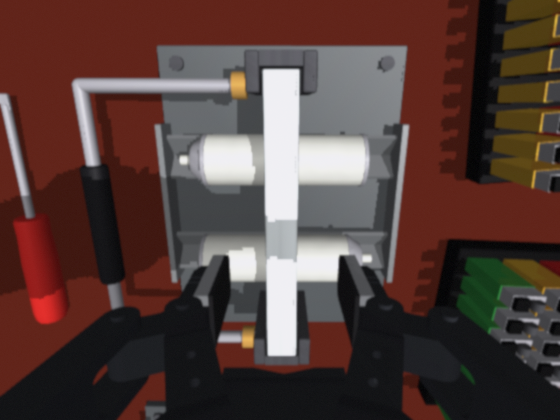

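Run:
```python
from h import *
c=load('w2')
for n,u,v,z in [('bar end+',283,69,.0765),('bar end-',282,355,.0765),('canU L',200,160,.0345),('canU R',368,160,.0345),('canL L',203,258,.0345),('canL R',350,258,.0345),('U top',330,137,.0345),('U bot',330,185,.0345),('L top',320,234,.0345),('L bot',320,282,.0345),('boltL',177,63,.008),('boltR',387,62,.008),('lip L',162,280,.03),('lipR',392,283,.03)]: print(n,ray(c,u,v,z).round(4))
```

```text
bar end+ [0.5973 0.0827 0.0765]
bar end- [ 0.6006 -0.105   0.0765]
canU L [0.5395 0.0253 0.0345]
canU R [0.6588 0.0279 0.0345]
canL L [ 0.5377 -0.0514  0.0345]
canL R [ 0.6522 -0.0488  0.0345]
U top [0.6308 0.0434 0.0345]
U bot [0.633  0.0091 0.0345]
L top [ 0.6278 -0.0293  0.0345]
L bot [ 0.63   -0.0703  0.0345]
boltL [0.5198 0.0913 0.008 ]
boltR [0.6724 0.0953 0.008 ]
lip L [ 0.5023 -0.074   0.03  ]
lipR [ 0.6892 -0.0725  0.03  ]
```

Request:
play_rows:
  deltas:
    - [[-0.1,-0.08,1],0]
    - [[0,-0.04,1],0]
    - [[0,0,0.8],0]
    - [[0,0,0.3],0]
    - [[0,0,0],0]

```text
t: 5.75
tcp_pos: [0.5992, -0.0109, 0.2276]
eef_rot: [179.6, 0.2, 91.3]
ft_force: [-0.1, -0.5, 0.2]
gripper_width: 0.05
```

Request:
play_rows:
  deltas:
    - [[0,0,0],0]
    - [[0,0,0],0]
    - [[0,0,0],0]
    - [[0,0,0],0]
    - [[0,0,0],0]
  claw: 0

```text
t: 6.25
tcp_pos: [0.5981, -0.0107, 0.2307]
eef_rot: [179.6, 0.3, 91.3]
ft_force: [0.1, 0.5, -2.9]
gripper_width: 0.0182
```

Request:
play_rows:
  deltas:
    - [[0,0,-0.15],0]
    - [[0,0,-0.15],0]
    - [[0,0,-0.15],0]
    - [[0,0,0],0]
    - [[0,0,0],0]

```text
t: 6.75
tcp_pos: [0.598, -0.0109, 0.2431]
eef_rot: [179.6, 0.3, 91.3]
ft_force: [-0.4, 0.4, -3.1]
gripper_width: 0.0185
```

Request:
play_rows:
  deltas:
    - [[0,0,-0.5],0]
    - [[0,0,-1],0]
    - [[0,0,-1],0]
    - [[0,0,-1],0]
    - [[0,0,-1],0]

```text
t: 7.25
tcp_pos: [0.5969, -0.0103, 0.3588]
eef_rot: [179.9, 0.2, 91.3]
ft_force: [1.2, -1.1, -2.8]
gripper_width: 0.0187
```

```bash
python3 plan.py 0.538 0.317 0.32 171.3
```

```text
now 7.25 [ 0.5969 -0.0103  0.3588] [179.87   0.22  91.32] F [ 1.2 -1.1 -2.8] w 0.0187 j7 [ 19.  25. -29. 101.  14.  58. -14.]
[[[1,-0.16,0.11],-1],[[1,-0.02,0.11],-1],[[1,0.13,0.11],-1],[[1,0.27,0.12],-1],[[1,0.43,0.12],-1]]
[[[1,0.6,0.14],-1],[[1,0.81,0.15],-1],[[0.93,1,0.16],-1],[[0.7,1,0.14],-1],[[0.51,1,0.13],-1]]
[[[0.34,1,0.13],0],[[0.3,0.89,0.11],0],[[0,0,0],0],[[0,0,0],0],[[0,0,0],0]]
```

Request:
play_rows:
  deltas:
    - [[1,-0.16,0.11],-1]
    - [[1,0,0.11],-1]
    - [[1,0.13,0.11],-1]
    - [[1,0.27,0.12],-1]
    - [[1,0.43,0.12],-1]

```text
t: 7.75
tcp_pos: [0.5768, 0.1152, 0.3548]
eef_rot: [179.3, 1.2, 132.2]
ft_force: [-0.1, 0.4, -3.1]
gripper_width: 0.0187
```

Request:
play_rows:
  deltas:
    - [[1,0.6,0.14],-1]
    - [[1,0.8,0.15],-1]
    - [[0.93,1,0.16],-1]
    - [[0.7,1,0.14],-1]
    - [[0.51,1,0.13],-1]

```text
t: 8.25
tcp_pos: [0.5453, 0.2709, 0.3401]
eef_rot: [-179.9, 1.9, 173.7]
ft_force: [0.5, -0.0, -3.0]
gripper_width: 0.0186
```

```bash
python3 plan.py 0.538 0.317 0.28 171.3
```

```text
now 8.25 [0.5453 0.2709 0.3401] [-179.85    1.94  173.7 ] F [ 0.5 -0.  -3. ] w 0.0186 j7 [  4.  32. -48. 100.  29.  60.  29.]
[[[0.24,0.76,1],0.3],[[0.27,0.75,1],0],[[0.11,0.29,0.38],0],[[0,0,0],0],[[0,0,0],0]]
```

Request:
play_rows:
  deltas:
    - [[0.24,0.76,1],0.3]
    - [[0.27,0.75,1],0]
    - [[0.11,0.29,0.38],0]
    - [[0,0,0],0]
    - [[0,0,0],0]

```text
t: 8.75
tcp_pos: [0.5373, 0.3237, 0.2837]
eef_rot: [179.7, 2.2, 171.6]
ft_force: [-0.1, -0.3, -2.1]
gripper_width: 0.0187
```

```bash
python3 -c "
from h import *
c=snap('wrist','w3')"; python3 plan.py 0.538 0.317 0.186 171.3 0.8
```

```text
now 8.8 [0.5375 0.3235 0.2839] [179.66   2.27 171.6 ] F [ 0.1 -0.1 -2.4] w 0.0186 j7 [ -4.  37. -45. 100.  33.  55.  20.]
[[[0.02,-0.06,0.8],0.04],[[0.02,-0.06,0.8],-0],[[0.02,-0.05,0.8],-0],[[0.02,-0.06,0.8],-0],[[0.01,-0.05,0.71],-0]]
```

View pics/w3.png

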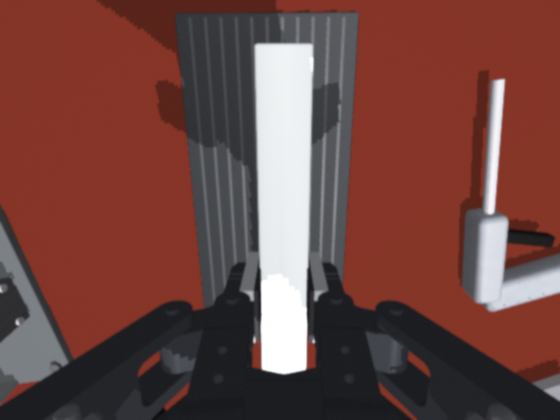

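Request:
play_rows:
  deltas:
    - [[0,-0.06,0.8],0]
    - [[0,-0.06,0.8],0]
    - [[0,-0.05,0.8],0]
    - [[0,-0.06,0.8],0]
    - [[0,-0.05,0.6],0]

```text
t: 9.3
tcp_pos: [0.5475, 0.3119, 0.1956]
eef_rot: [179.3, 3.2, 170.9]
ft_force: [-0.2, -0.7, -3.0]
gripper_width: 0.0185
```

Request:
play_rows:
  deltas:
    - [[0,0,0.1],0]
    - [[0,0,0.1],0]
    - [[0,0,0.05],0]
    - [[0,0,0],0]
    - [[0,0,0],0]

```text
t: 9.8
tcp_pos: [0.5499, 0.3103, 0.1911]
eef_rot: [179.2, 3.4, 170.7]
ft_force: [0.0, 1.2, -2.8]
gripper_width: 0.0188
```

Request:
play_rows:
  deltas:
    - [[0,0,0.1],0]
    - [[0,0,0.1],0]
    - [[0,0,0.1],0]
    - [[0,0,0],0]
    - [[0,0,0],0]

```text
t: 10.3
tcp_pos: [0.5506, 0.3112, 0.1849]
eef_rot: [179.2, 3.5, 170.7]
ft_force: [-0.5, -0.3, -0.5]
gripper_width: 0.0187
```

Request:
play_rows:
  deltas:
    - [[0,0,0.1],0]
    - [[0,0,0.06],0]
    - [[0,0,0],0]
    - [[0,0,0],0]
    - [[0,0,0],0]

```text
t: 10.8
tcp_pos: [0.5511, 0.3114, 0.1821]
eef_rot: [179.2, 3.5, 170.7]
ft_force: [-0.3, -0.9, 1.5]
gripper_width: 0.0186
```

Gentle contact; release (opening first to 40) and rise.

Request:
play_rows:
  deltas:
    - [[0,0,0],0]
    - [[0,0,0],0]
    - [[0,0,0],0]
    - [[0,0,-0.2],0]
    - [[0,0,-0.6],0]
  claw: 45

```text
t: 11.3
tcp_pos: [0.5495, 0.3113, 0.2007]
eef_rot: [179.2, 3.4, 170.7]
ft_force: [0.5, 0.2, -0.4]
gripper_width: 0.0448
```

Request:
play_rows:
  deltas:
    - [[0,0,-1],0]
    - [[0,0,-1],0]
    - [[0,0,-1],0]
    - [[0,0,-1],0]
    - [[0,0,-1],0]
  claw: 65

```text
t: 11.8
tcp_pos: [0.5404, 0.311, 0.3338]
eef_rot: [179.1, 3.4, 170.8]
ft_force: [0.5, -0.6, 0.2]
gripper_width: 0.0649
```

```bash
python3 -c "
from h import *
c=snap('wrist','w4')
m=(c['color'].min(2)>150).astype('uint8')
ct=max(cv2.findContours(m,0,2)[0],key=cv2.contourArea); b=cv2.boxPoints(cv2.minAreaRect(ct)); print(b.round(0).tolist()); print([ray(c,*p,.027)[:2].round(3).tolist() for p in b])
for p in [(0,0)]: pass
"; python3 plan.py 0.598 -0.011 0.31 0
```

```text
[[270.0, 81.0], [296.0, 81.0], [296.0, 291.0], [270.0, 291.0]]
[[0.467, 0.317], [0.47, 0.337], [0.657, 0.309], [0.653, 0.284]]
now 11.85 [0.5409 0.3126 0.3387] [178.83   3.74 170.85] F [1.3 0.6 3.1] w 0.0649 j7 [ -1.  33. -47.  98.  30.  58.  22.]
[[[-0.34,-1,0.09],1],[[-0.5,-1,0.11],1],[[-0.69,-1,0.13],1],[[-0.93,-1,0.16],1],[[-1,-0.82,0.16],1]]
[[[-1,-0.6,0.16],1],[[-1,-0.43,0.15],1],[[-1,-0.27,0.15],1],[[-1,-0.12,0.15],1],[[-1,0.02,0.16],1]]
[[[-1,0.16,0.16],1],[[-0.69,0.21,0.12],1],[[0,0,0],1],[[0,0,0],1],[[0,0,0],1]]
[[[0,0,0],1],[[0,0,0],1],[[0,0,0],1],[[0,0,0],1],[[0,0,0],1]]
[[[0,0,0],1],[[0,0,0],0.36],[[0,0,0],0],[[0,0,0],0],[[0,0,0],0]]
```

```bash
sed -i 's/^rows=\[\]/R0=R.from_euler("xyz",e,degrees=True).as_matrix(); g=p+R0[:,2]*.155; tgt=tgt-(p*0+R0[:,2]*.155); print("grasp",g.round(4))\nrows=[]/; s/target TCP pose/target GRASP point/' plan.py
python3 plan.py 0.600 0.0266 0.17 -178.7
```

```text
now 11.85 [0.5409 0.3126 0.3387] [178.83   3.74 170.85] F [1.3 0.6 3.1] w 0.0649 j7 [ -1.  33. -47.  98.  30.  58.  22.]
grasp [0.5514 0.3141 0.1841]
[[[-0.34,-1,0.05],-1],[[-0.19,-1,0.04],-0.31],[[-0.14,-1,0.04],0],[[-0.14,-1,0.04],0],[[-0.14,-1,0.04],0]]
[[[-0.14,-1,0.04],0],[[-0.14,-1,0.04],0],[[-0.14,-1,0.04],0],[[-0.14,-1,0.04],0],[[-0.14,-1,0.03],0]]
[[[-0.15,-1,0.04],0],[[-0.07,-0.5,0.01],0],[[0,0,0],0],[[0,0,0],0],[[0,0,0],0]]
```

Request:
play_rows:
  deltas:
    - [[-0.34,-1,0.05],-1]
    - [[-0.2,-1,0.04],-0.3]
    - [[-0.14,-1,0.04],0]
    - [[-0.14,-1,0.04],0]
    - [[-0.14,-1,0.04],0]
  claw: 47

```text
t: 12.35
tcp_pos: [0.5611, 0.1901, 0.3433]
eef_rot: [179.1, 4.6, -177.6]
ft_force: [0.4, 0.5, -0.1]
gripper_width: 0.047
```

Request:
play_rows:
  deltas:
    - [[-0.14,-1,0.04],0]
    - [[-0.14,-1,0.04],0]
    - [[-0.14,-1,0.04],0]
    - [[-0.14,-1,0.04],0]
    - [[-0.14,-1,0.03],0]

```text
t: 12.85
tcp_pos: [0.5839, 0.0621, 0.3438]
eef_rot: [179.1, 5.0, -177.5]
ft_force: [1.1, -0.1, 0.4]
gripper_width: 0.0471
```

```bash
python3 plan.py 0.600 0.0266 0.16 -178.7
```

```text
now 12.85 [0.5839 0.0621 0.3438] [ 179.14    5.04 -177.5 ] F [ 1.1 -0.1  0.4] w 0.0471 j7 [ 28.  30. -52. 103.  30.  55.  57.]
grasp [0.5974 0.0651 0.1894]
[[[0.04,-1,0.74],0.15],[[0.01,-0.56,0.41],0],[[0,0,0],0],[[0,0,0],0],[[0,0,0],0]]
```

Request:
play_rows:
  deltas:
    - [[0.08,-1,0.74],0.15]
    - [[0.04,-0.56,0.41],0]
    - [[0,0,0],0]
    - [[0,0,0],0]
    - [[0,0,0],0]

```text
t: 13.35
tcp_pos: [0.5855, 0.0207, 0.3176]
eef_rot: [179.1, 5.4, -178.9]
ft_force: [0.6, 0.7, 0.3]
gripper_width: 0.047
```

```bash
python3 -c "
from h import *
c=snap('wrist','w5')"; python3 plan.py 0.600 0.0266 0.048 -178.7
```

```text
now 13.4 [0.5855 0.0212 0.3178] [ 179.05    5.39 -178.86] F [0.1 0.3 0.6] w 0.0469 j7 [ 31.  32. -50. 105.  31.  52.  58.]
grasp [0.6    0.0241 0.1635]
[[[0.09,0.01,1],-0.02],[[0.1,0,1],0],[[0.09,0.01,1],0],[[0.1,0,1],0],[[0.05,0,0.6],0]]
```

View pics/w5.png

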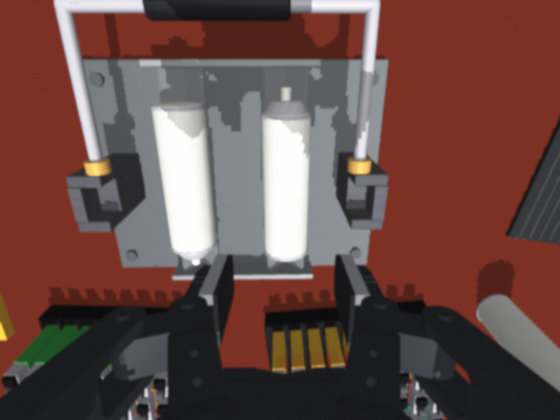

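Run:
```python
from h import *
c=load('w5')
for n,u,v,z in [('A -x shoulder',287,115,.045),('A +x',285,258,.03),('A l',265,190,.0345),('A r',308,190,.0345),('B -x',182,105,.03),('B +x',192,248,.045),('B l',165,190,.0345),('B r',213,190,.0345)]: print(n,ray(c,u,v,z).round(4))
```

```text
A -x shoulder [0.5437 0.0266 0.045 ]
A +x [0.6659 0.0281 0.03  ]
A l [0.6021 0.011  0.0345]
A r [0.6016 0.0447 0.0345]
B -x [ 0.5398 -0.0487  0.03  ]
B +x [ 0.6484 -0.0471  0.045 ]
B l [ 0.6032 -0.0667  0.0345]
B r [ 0.6027 -0.0295  0.0345]
```

Request:
play_rows:
  deltas:
    - [[0.06,-0.04,0.8],0]
    - [[0.05,-0.04,0.8],0]
    - [[0.08,-0.04,0.7],0]
    - [[0,0,0],0]
    - [[0,0,0],0]

```text
t: 13.9
tcp_pos: [0.5874, 0.0269, 0.2632]
eef_rot: [178.9, 5.9, -178.3]
ft_force: [-0.5, 0.2, 1.1]
gripper_width: 0.0468
```

```bash
python3 plan.py 0.602 0.0272 0.048 -178.7 .6
```

```text
now 13.9 [0.5874 0.0269 0.2632] [ 178.86    5.88 -178.27] F [-0.5  0.2  1.1] w 0.0468 j7 [ 28.  35. -47. 107.  36.  46.  55.]
grasp [0.6032 0.0305 0.1091]
[[[0.08,-0.04,0.6],0.05],[[0.07,-0.05,0.6],0],[[0.07,-0.04,0.6],0],[[0.08,-0.05,0.6],0],[[0,0,0.02],0]]
```

Request:
play_rows:
  deltas:
    - [[0.06,-0.08,0.6],0.05]
    - [[0.06,-0.06,0.6],0]
    - [[0.06,-0.04,0.6],0]
    - [[0.06,-0.04,0.5],0]
    - [[0,0,0],0]

```text
t: 14.4
tcp_pos: [0.5882, 0.0232, 0.2025]
eef_rot: [178.8, 6.1, -178.6]
ft_force: [0.4, -0.7, 0.1]
gripper_width: 0.0474
```

```bash
python3 plan.py 0.602 0.0272 0.048 -178.7 .6
```

```text
now 14.4 [0.5882 0.0232 0.2025] [ 178.81    6.05 -178.65] F [ 0.4 -0.7  0.1] w 0.0474 j7 [ 25.  39. -42. 109.  41.  40.  51.]
grasp [0.6045 0.0268 0.0484]
[[[0.1,0.02,0.01],0.01],[[0,0,0],0],[[0,0,0],0],[[0,0,0],0],[[0,0,0],0]]
```

Perfect; close and lift slowly.

Request:
play_rows:
  deltas:
    - [[0,0,0],0]
    - [[0,0,0],0]
    - [[0,0,0],0]
    - [[0,0,0],0]
    - [[0,0,0],0]
  claw: 0

```text
t: 14.9
tcp_pos: [0.5885, 0.0233, 0.203]
eef_rot: [178.8, 6.1, -178.7]
ft_force: [-0.1, -0.3, -0.9]
gripper_width: 0.0341
```

Request:
play_rows:
  deltas:
    - [[0,0,-0.2],0]
    - [[0,0,-0.4],0]
    - [[0,0,-0.8],0]
    - [[0,0,-1],0]
    - [[0,0,-1],0]

```text
t: 15.4
tcp_pos: [0.578, 0.0211, 0.289]
eef_rot: [178.8, 5.7, -178.6]
ft_force: [-0.2, 0.5, -1.0]
gripper_width: 0.0337
```

Request:
play_rows:
  deltas:
    - [[0,0,-1],0]
    - [[0,0,-1],0]
    - [[0,0,0],0]
    - [[0,0,0],0]
    - [[0,0,0],0]

```text
t: 15.9
tcp_pos: [0.5723, 0.0208, 0.3463]
eef_rot: [178.9, 6.1, -178.5]
ft_force: [-0.4, -0.4, -1.4]
gripper_width: 0.0339
```

```bash
python3 plan.py 0.552 -0.342 0.15 180 1
```

```text
now 15.9 [0.5723 0.0208 0.3463] [ 178.89    6.15 -178.54] F [-0.4 -0.4 -1.4] w 0.0339 j7 [ 33.  29. -53. 105.  29.  53.  60.]
grasp [0.5889 0.0242 0.1922]
[[[0.14,-1,0.08],0.18],[[0.11,-1,0.08],0],[[0.11,-1,0.08],0],[[0.11,-1,0.09],0],[[0.11,-1,0.08],0]]
[[[0.11,-1,0.09],0],[[0.11,-1,0.08],0],[[0.11,-1,0.09],0],[[0.11,-1,0.08],0],[[0.12,-1,0.09],0]]
[[[0.11,-1,0.08],0],[[0.12,-1,0.09],0],[[0.11,-1,0.08],0],[[0.12,-1,0.09],0],[[0.08,-0.67,0.05],0]]
```

Request:
play_rows:
  deltas:
    - [[0.14,-1,0.08],0.18]
    - [[0.11,-1,0.08],0]
    - [[0.11,-1,0.08],0]
    - [[0.11,-1,0.08],0]
    - [[0.11,-1,0.08],0]

```text
t: 16.4
tcp_pos: [0.5585, -0.1029, 0.3263]
eef_rot: [178.5, 5.7, -179.4]
ft_force: [0.4, 0.1, -1.1]
gripper_width: 0.0338
```

Request:
play_rows:
  deltas:
    - [[0.11,-1,0],0]
    - [[0.11,-1,0],0]
    - [[0.11,-1,0],0]
    - [[0.11,-1,0],0]
    - [[0.12,-1,0],0]

```text
t: 16.9
tcp_pos: [0.5434, -0.2332, 0.3133]
eef_rot: [178.2, 4.9, -179.3]
ft_force: [-0.6, 0.6, -0.7]
gripper_width: 0.0335
```

```bash
python3 -c "
from h import *
c=snap('wrist','w6')"; python3 plan.py 0.552 -0.342 0.13 180 1
```

```text
now 16.95 [ 0.5425 -0.2389  0.3122] [ 178.35    4.82 -179.72] F [-1.1 -4.5 -1.9] w 0.0335 j7 [ 57.  33. -51. 104.  29.  53.  85.]
grasp [ 0.5555 -0.2344  0.1579]
[[[0.06,-1,0.22],0.03],[[0.05,-1,0.23],0],[[0.06,-1,0.22],0],[[0.05,-1,0.23],0],[[0.02,-0.33,0.07],0]]
```

View pics/w6.png

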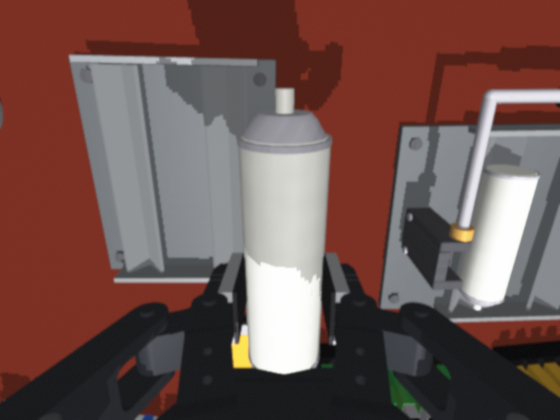

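Run:
```python
from h import *
c=load('w6')
for n,u,v,z in [('lipL',72,57,.03),('lipR',275,61,.03),('boltTL',87,75,.008),('boltTR',260,79,.008),('boltBL',121,257,.008),('lipBL',115,279,.03),('cradle bolt',393,297,.008),('cradle boltT',416,144,.008)]: print(n,ray(c,u,v,z).round(4))
```

```text
lipL [ 0.4649 -0.3661  0.03  ]
lipR [ 0.4653 -0.2312  0.03  ]
boltTL [ 0.4761 -0.3697  0.008 ]
boltTR [ 0.4772 -0.2423  0.008 ]
boltBL [ 0.6301 -0.3705  0.008 ]
lipBL [ 0.6389 -0.3679  0.03  ]
cradle bolt [ 0.6767 -0.1135  0.008 ]
cradle boltT [ 0.5252 -0.1153  0.008 ]
```

Run:
```python
from h import *
a=cv2.imread('pics/w6.png')[40:300,60:290]
a=cv2.convertScaleAbs(a,alpha=1.5); cv2.imwrite('pics/crop6.png',cv2.resize(a,None,fx=2.3,fy=2.3,interpolation=cv2.INTER_CUBIC))
c=load('w6')
for y in (-.3036,-.306):
  for n,dy,z in [('valley',-.038,.0091),('V+20',-.018,.029),('V-20',-.058,.029)]:
    print(y,n,[((proj(c,[x,y+dy,z])-[60,40])*2.3).round(0).tolist() for x in(.48,.62)])
```

```text
-0.3036 valley [[152.0, 95.0], [210.0, 478.0]]
-0.3036 V+20 [[192.0, 97.0], [247.0, 504.0]]
-0.3036 V-20 [[56.0, 95.0], [136.0, 504.0]]
-0.306 valley [[144.0, 95.0], [204.0, 478.0]]
-0.306 V+20 [[184.0, 97.0], [240.0, 504.0]]
-0.306 V-20 [[48.0, 95.0], [129.0, 504.0]]
```

View pics/crop6.png

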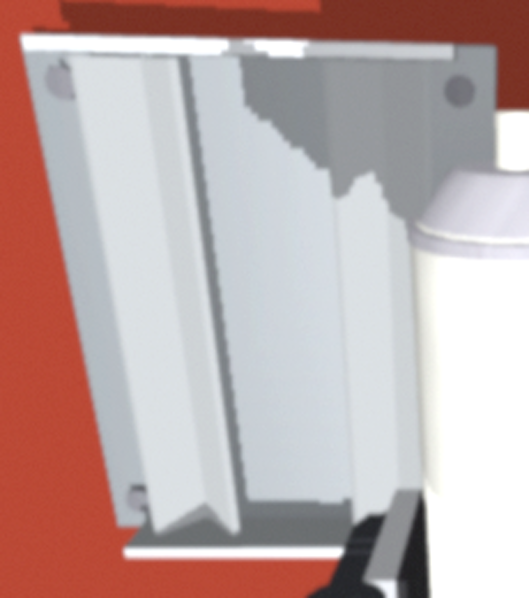

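Request:
play_rows:
  deltas:
    - [[0.05,-1,0.2],0]
    - [[0.05,-1,0.2],0]
    - [[0.05,-1,0.2],0]
    - [[0.05,-1,0.2],0]
    - [[0,-0.3,0],0]

```text
t: 17.45
tcp_pos: [0.5382, -0.3489, 0.2805]
eef_rot: [178.0, 4.3, -179.7]
ft_force: [-0.4, -0.3, -1.7]
gripper_width: 0.0335
```

```bash
python3 plan.py 0.556 -0.343 0.070 180 .8
```

```text
now 17.45 [ 0.5382 -0.3489  0.2805] [ 177.99    4.27 -179.72] F [-0.4 -0.3 -1.7] w 0.0335 j7 [ 63.  39. -48.  98.  31.  54.  94.]
grasp [ 0.5497 -0.3434  0.1261]
[[[-0.03,-0.02,0.8],0.04],[[-0.03,-0.02,0.8],-0],[[-0.02,-0.02,0.65],-0],[[0,0,0],0],[[0,0,0],0]]
```

Request:
play_rows:
  deltas:
    - [[-0.05,-0.02,0.8],0]
    - [[-0.05,-0.02,0.8],0]
    - [[-0.05,-0.02,0.6],0]
    - [[0,0,0],0]
    - [[0,0,0],0]

```text
t: 17.95
tcp_pos: [0.5469, -0.3429, 0.2188]
eef_rot: [177.6, 4.1, -179.5]
ft_force: [-0.7, -1.0, -0.8]
gripper_width: 0.0336
```

```bash
python3 plan.py 0.556 -0.343 0.0485 180 .2
```

```text
now 17.95 [ 0.5469 -0.3429  0.2188] [ 177.63    4.06 -179.46] F [-0.7 -1.  -0.8] w 0.0336 j7 [ 60.  44. -45. 100.  35.  49.  91.]
grasp [ 0.5578 -0.3364  0.0643]
[[[0.04,-0.09,0.2],0.07],[[0.04,-0.1,0.2],-0],[[0.04,-0.09,0.2],-0],[[0,-0.01,0.02],-0],[[0,0,0],0]]
```

Request:
play_rows:
  deltas:
    - [[0.04,-0.28,0],0]
    - [[0,0,0.12],0]
    - [[0,-0.02,0.12],0]
    - [[0,0,0],0]
    - [[0,0,0],0]

```text
t: 18.45
tcp_pos: [0.5474, -0.3501, 0.2146]
eef_rot: [177.8, 4.3, -179.4]
ft_force: [-0.1, -0.1, -1.8]
gripper_width: 0.0337
```

```bash
python3 plan.py 0.556 -0.343 0.0485 180 .15
```

```text
now 18.45 [ 0.5474 -0.3501  0.2146] [ 177.76    4.27 -179.4 ] F [-0.1 -0.1 -1.8] w 0.0337 j7 [ 60.  44. -45.  99.  35.  49.  92.]
grasp [ 0.5588 -0.3439  0.0601]
[[[0.05,0.01,0.15],0.08],[[0.05,0,0.15],-0],[[0.05,0.01,0.15],-0],[[0,0,0],0],[[0,0,0],0]]
```

Request:
play_rows:
  deltas:
    - [[0.04,0,0.15],0]
    - [[0.04,0,0.15],0]
    - [[0,0,0.12],0]
    - [[0,0,0],0]
    - [[0,0,0],0]

```text
t: 18.95
tcp_pos: [0.5463, -0.3506, 0.2045]
eef_rot: [177.9, 4.4, -179.5]
ft_force: [-0.3, -1.3, -0.5]
gripper_width: 0.0338
```

```bash
python3 plan.py 0.556 -0.343 0.0485 180 .15
```

```text
now 18.95 [ 0.5463 -0.3506  0.2045] [ 177.89    4.38 -179.46] F [-0.3 -1.3 -0.5] w 0.0338 j7 [ 60.  45. -44. 100.  36.  48.  91.]
grasp [ 0.5581 -0.3448  0.0501]
[[[0.09,0.07,0.06],0.07],[[0,0,0],0],[[0,0,0],0],[[0,0,0],0],[[0,0,0],0]]
```

Request:
play_rows:
  deltas:
    - [[0,0.04,0.05],0]
    - [[0,0,0],0]
    - [[0,0,0],0]
    - [[0,0,0],0]
    - [[0,0,0],0]

```text
t: 19.45
tcp_pos: [0.5464, -0.3505, 0.2039]
eef_rot: [178.0, 4.4, -179.5]
ft_force: [-0.5, -0.3, 0.5]
gripper_width: 0.0336
```

Request:
play_rows:
  deltas:
    - [[0,0,0],0]
    - [[0,0,0],0]
    - [[0,0,0],0]
    - [[0,0,-0.3],0]
    - [[0,0,-0.6],0]
  claw: 47

```text
t: 19.95
tcp_pos: [0.5443, -0.3492, 0.2248]
eef_rot: [177.7, 4.2, -179.4]
ft_force: [0.6, -0.8, 0.5]
gripper_width: 0.0472
```

Request:
play_rows:
  deltas:
    - [[0,0,-1],0]
    - [[0,0,-1],0]
    - [[0,0,-1],0]
    - [[0,0,-1],0]
    - [[0,0,-0.6],0]

```text
t: 20.45
tcp_pos: [0.5357, -0.353, 0.3493]
eef_rot: [177.8, 4.4, -179.3]
ft_force: [-0.0, 0.3, 0.0]
gripper_width: 0.0473
```

```bash
python3 -c "
from h import *
c=snap('wrist','w7')"; python3 plan.py 0.596 -0.049 0.15 -178.7
```

```text
now 20.5 [ 0.5362 -0.3532  0.3515] [ 177.88    4.54 -179.29] F [ 1.6 -0.1  1.9] w 0.0471 j7 [ 65.  36. -52.  95.  27.  61.  98.]
grasp [ 0.5484 -0.3473  0.1971]
[[[-0.16,1,0.21],-0.07],[[-0.17,1,0.21],-0],[[-0.17,1,0.21],-0],[[-0.17,1,0.21],-0],[[-0.17,1,0.21],-0]]
[[[-0.17,1,0.21],-0],[[-0.17,1,0.21],-0],[[-0.17,1,0.21],-0],[[-0.17,1,0.21],-0],[[-0.17,1,0.21],-0]]
[[[-0.17,1,0.21],-0],[[-0.14,0.8,0.18],-0],[[0,0,0],0],[[0,0,0],0],[[0,0,0],0]]
```

View pics/w7.png

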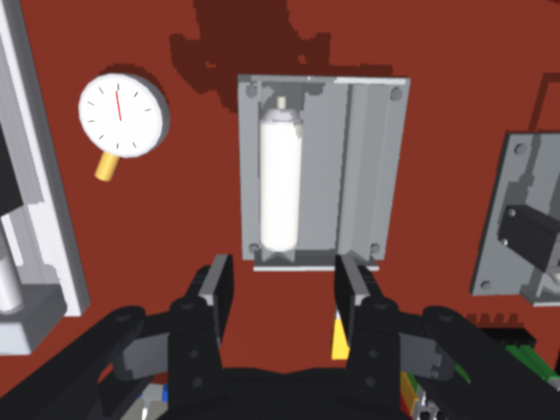

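Request:
play_rows:
  deltas:
    - [[-0.16,1,0.1],0]
    - [[-0.17,1,0.1],0]
    - [[-0.17,1,0.1],0]
    - [[-0.17,1,0.1],0]
    - [[-0.17,1,0.1],0]

```text
t: 21.0
tcp_pos: [0.5555, -0.2291, 0.346]
eef_rot: [178.1, 4.6, -179.9]
ft_force: [-0.2, 0.2, 0.6]
gripper_width: 0.047
```

Request:
play_rows:
  deltas:
    - [[-0.17,1,0.1],0]
    - [[-0.17,1,0.1],0]
    - [[-0.17,1,0.1],0]
    - [[-0.17,1,0.1],0]
    - [[-0.17,1,0.1],0]

```text
t: 21.5
tcp_pos: [0.5761, -0.0982, 0.3381]
eef_rot: [178.1, 4.4, -179.9]
ft_force: [-1.0, -1.1, 0.6]
gripper_width: 0.0468
```

```bash
python3 plan.py 0.596 -0.049 0.10 -178.7
```

```text
now 21.5 [ 0.5761 -0.0982  0.3381] [ 178.07    4.41 -179.87] F [-1.  -1.1  0.6] w 0.0468 j7 [ 44.  31. -52. 104.  28.  55.  72.]
grasp [ 0.588  -0.0929  0.1837]
[[[-0.02,0.48,1],-0.15],[[-0.03,0.48,1],0],[[-0.03,0.48,1],0],[[-0.01,0.2,0.42],0],[[0,0,0],0]]
```

Request:
play_rows:
  deltas:
    - [[-0.03,1,0.4],-0.15]
    - [[-0.03,0.64,0.8],0]
    - [[-0.03,0,1],0]
    - [[0,0,0.5],0]
    - [[0,0,0],0]

```text
t: 22.0
tcp_pos: [0.5827, -0.047, 0.2711]
eef_rot: [178.1, 4.5, -178.1]
ft_force: [0.2, -0.1, -0.1]
gripper_width: 0.0469
```

```bash
python3 -c "
from h import *
c=snap('wrist')
m=(c['color'].min(2)>170).astype('uint8')
for ct in cv2.findContours(m,0,2)[0]:
  if cv2.contourArea(ct)>1500: x,y,w,h=cv2.boundingRect(ct); print(x,y,w,h,ray(c,x,y+h/2,.0345).round(4),ray(c,x+w,y+h/2,.0345).round(4))
"; python3 plan.py 0.596 -0.049 0.048 -178.7 .6
```

```text
239 129 58 181 [ 0.6001 -0.0678  0.0345] [ 0.5993 -0.0297  0.0345]
445 0 106 196 [0.5204 0.0529 0.0345] [0.5183 0.1163 0.0345]
now 22.05 [ 0.5829 -0.0472  0.2719] [ 178.07    4.57 -178.12] F [ 0.2  0.5 -0.4] w 0.0469 j7 [ 36.  35. -49. 107.  33.  48.  64.]
grasp [ 0.5951 -0.0416  0.1175]
[[[0.04,-0.08,0.6],0.07],[[0.04,-0.09,0.6],0],[[0.04,-0.08,0.6],0],[[0.04,-0.09,0.6],0],[[0.03,-0.05,0.36],0]]
```

Request:
play_rows:
  deltas:
    - [[0,-0.28,0.2],0.05]
    - [[0.03,-0.03,0.5],0]
    - [[0.03,-0.03,0.5],0]
    - [[0,0,0],0]
    - [[0,0,0],0]

```text
t: 22.55
tcp_pos: [0.585, -0.0579, 0.2412]
eef_rot: [178.1, 4.8, -178.8]
ft_force: [1.1, 0.0, -0.7]
gripper_width: 0.047
```

```bash
python3 plan.py 0.596 -0.049 0.048 -178.7 .6
```

```text
now 22.55 [ 0.585  -0.0579  0.2412] [ 178.11    4.75 -178.83] F [ 1.1  0.  -0.7] w 0.047 j7 [ 36.  37. -46. 108.  35.  45.  63.]
grasp [ 0.5977 -0.0526  0.0868]
[[[0.08,0.04,0.6],-0.02],[[0.07,0.03,0.6],0],[[0.04,0.02,0.35],0],[[0,0,0],0],[[0,0,0],0]]
```

Request:
play_rows:
  deltas:
    - [[0.06,0.12,0.2],0]
    - [[0.05,0,0.5],0]
    - [[0.05,0,0.5],0]
    - [[0.03,0,0.3],0]
    - [[0,0,0],0]

```text
t: 23.05
tcp_pos: [0.5837, -0.0529, 0.2016]
eef_rot: [178.2, 4.9, -178.8]
ft_force: [-1.2, -0.4, 10.8]
gripper_width: 0.047
```

```bash
python3 plan.py 0.596 -0.049 0.048 -178.7 .6
```

```text
now 23.05 [ 0.5837 -0.0529  0.2016] [ 178.18    4.87 -178.77] F [-1.2 -0.4 10.8] w 0.047 j7 [ 33.  40. -43. 109.  39.  41.  59.]
grasp [ 0.5968 -0.0477  0.0473]
[[[0.03,-0.05,-0.03],-0.01],[[0,0,0],0],[[0,0,0],0],[[0,0,0],0],[[0,0,0],0]]
```

Request:
play_rows:
  deltas:
    - [[0,0,-0.15],0]
    - [[0,0,0],0]
    - [[0,0,0],0]
    - [[0,0,0],0]
    - [[0,0,0],0]

```text
t: 23.55
tcp_pos: [0.5832, -0.0527, 0.2039]
eef_rot: [178.2, 4.8, -178.7]
ft_force: [-0.4, -0.5, -0.7]
gripper_width: 0.047
```

Request:
play_rows:
  deltas:
    - [[0,0,0],0]
    - [[0,0,0],0]
    - [[0,0,0],0]
    - [[0,0,0],0]
    - [[0,0,0],0]
  claw: 0

```text
t: 24.05
tcp_pos: [0.5832, -0.0542, 0.2046]
eef_rot: [178.4, 4.8, -178.8]
ft_force: [-0.3, -0.1, 1.4]
gripper_width: 0.0334
```

Request:
play_rows:
  deltas:
    - [[0,0,-0.2],0]
    - [[0,0,-0.4],0]
    - [[0,0,-0.8],0]
    - [[0,0,-1],0]
    - [[0,0,-1],0]

```text
t: 24.55
tcp_pos: [0.574, -0.0572, 0.2886]
eef_rot: [178.3, 4.1, -178.7]
ft_force: [-0.0, -0.4, -1.7]
gripper_width: 0.0338
```

Request:
play_rows:
  deltas:
    - [[0,0,-1],0]
    - [[0,0,-1],0]
    - [[0,0,0],0]
    - [[0,0,0],0]
    - [[0,0,0],0]

```text
t: 25.05
tcp_pos: [0.5695, -0.0585, 0.3442]
eef_rot: [178.4, 4.4, -178.7]
ft_force: [0.1, -0.0, -2.0]
gripper_width: 0.0331
```

```bash
python3 plan.py 0.557 -0.267 0.18 180 1
```

```text
now 25.05 [ 0.5695 -0.0585  0.3442] [ 178.39    4.38 -178.68] F [ 0.1 -0.  -2. ] w 0.0331 j7 [ 42.  29. -53. 105.  27.  55.  69.]
grasp [ 0.5812 -0.0539  0.1898]
[[[0.14,-1,0.01],0.16],[[0.12,-1,0.01],0],[[0.12,-1,0.01],0],[[0.12,-1,0.01],0],[[0.12,-1,0.01],0]]
[[[0.11,-1,0.01],0],[[0.12,-1,0.01],0],[[0.11,-1,0],0],[[0.06,-0.53,0],0],[[0,0,0],0]]
```

Request:
play_rows:
  deltas:
    - [[0.14,-1,0],0.16]
    - [[0.12,-1,0],0]
    - [[0.12,-1,0],0]
    - [[0.12,-1,0],0]
    - [[0.12,-1,0],0]

```text
t: 25.55
tcp_pos: [0.5535, -0.1819, 0.333]
eef_rot: [178.0, 3.8, -179.3]
ft_force: [0.4, 0.2, -1.3]
gripper_width: 0.0335
```

Request:
play_rows:
  deltas:
    - [[0.1,-1,0],0]
    - [[0.1,-1,0],0]
    - [[0.1,-1,0],0]
    - [[0.05,-0.5,0],0]
    - [[0,0,0],0]

```text
t: 26.05
tcp_pos: [0.5427, -0.2772, 0.3206]
eef_rot: [177.7, 3.1, -179.6]
ft_force: [-0.1, 0.3, -1.9]
gripper_width: 0.0333
```

```bash
python3 plan.py 0.557 -0.267 0.075 180 .8
```

```text
now 26.05 [ 0.5427 -0.2772  0.3206] [ 177.69    3.08 -179.64] F [-0.1  0.3 -1.9] w 0.0333 j7 [ 60.  35. -51. 101.  28.  57.  90.]
grasp [ 0.551  -0.2709  0.166 ]
[[[-0.01,0,0.8],0.05],[[-0.01,0,0.8],-0],[[-0.01,0,0.8],-0],[[-0.01,0.01,0.8],-0],[[-0.01,0,0.45],-0]]
```

Request:
play_rows:
  deltas:
    - [[0,0,0.8],0.05]
    - [[0,0,0.8],0]
    - [[0,0,0.8],0]
    - [[0,0,0.6],0]
    - [[0,0,0.3],0]

```text
t: 26.55
tcp_pos: [0.5488, -0.2666, 0.2355]
eef_rot: [177.4, 3.1, -179.6]
ft_force: [-0.4, 0.4, -2.8]
gripper_width: 0.0335
```

```bash
python3 plan.py 0.557 -0.267 0.060 180 .3
```

```text
now 26.55 [ 0.5488 -0.2666  0.2355] [ 177.41    3.15 -179.65] F [-0.4  0.4 -2.8] w 0.0335 j7 [ 56.  40. -47. 104.  33.  49.  84.]
grasp [ 0.5572 -0.2596  0.0809]
[[[0.02,-0.12,0.3],0.04],[[0.02,-0.12,0.3],0],[[0.02,-0.09,0.22],0],[[0,0,0],0],[[0,0,0],0]]
```

Request:
play_rows:
  deltas:
    - [[0,-0.33,0.1],0]
    - [[0,-0.02,0.3],0]
    - [[0,-0.02,0.3],0]
    - [[0,0,0],0]
    - [[0,0,0],0]

```text
t: 27.05
tcp_pos: [0.5508, -0.2747, 0.2168]
eef_rot: [177.4, 3.2, -179.6]
ft_force: [-1.0, 0.3, -2.6]
gripper_width: 0.0335
```

```bash
python3 plan.py 0.557 -0.267 0.0505 180 .15
```

```text
now 27.05 [ 0.5508 -0.2747  0.2168] [ 177.39    3.23 -179.57] F [-1.   0.3 -2.6] w 0.0335 j7 [ 55.  42. -45. 104.  35.  47.  84.]
grasp [ 0.5595 -0.2676  0.0622]
[[[0.04,0,0.15],0.05],[[0.04,0,0.15],0],[[0.04,0,0.15],0],[[0,0,0],0],[[0,0,0],0]]
```

Request:
play_rows:
  deltas:
    - [[0.04,0,0.15],0]
    - [[0.04,0,0.15],0]
    - [[0,0,0.1],0]
    - [[0,0,0],0]
    - [[0,0,0],0]

```text
t: 27.55
tcp_pos: [0.5497, -0.2747, 0.2074]
eef_rot: [177.5, 3.4, -179.6]
ft_force: [-0.7, -0.4, -1.4]
gripper_width: 0.0337
```

```bash
python3 plan.py 0.557 -0.267 0.0505 180 .15
```

```text
now 27.55 [ 0.5497 -0.2747  0.2074] [ 177.49    3.36 -179.61] F [-0.7 -0.4 -1.4] w 0.0337 j7 [ 55.  42. -45. 104.  36.  46.  84.]
grasp [ 0.5587 -0.2678  0.0528]
[[[0.07,0.03,0.09],0.05],[[0,0,0],0],[[0,0,0],0],[[0,0,0],0],[[0,0,0],0]]
```

Request:
play_rows:
  deltas:
    - [[0,0,0.1],0]
    - [[0,0,0],0]
    - [[0,0,0],0]
    - [[0,0,0],0]
    - [[0,0,0],0]

```text
t: 28.05
tcp_pos: [0.5502, -0.2754, 0.2059]
eef_rot: [177.6, 3.4, -179.7]
ft_force: [-0.4, -0.8, 0.3]
gripper_width: 0.0335
```

Request:
play_rows:
  deltas:
    - [[0,0,0],0]
    - [[0,0,0],0]
    - [[0,0,0],0]
    - [[0,0,-0.3],0]
    - [[0,0,-0.6],0]
  claw: 47

```text
t: 28.55
tcp_pos: [0.5486, -0.275, 0.2277]
eef_rot: [177.4, 3.3, -179.6]
ft_force: [0.6, 0.5, 0.6]
gripper_width: 0.0468
```

Request:
play_rows:
  deltas:
    - [[0,0,-1],0]
    - [[0,0,-1],0]
    - [[0,0,-1],0]
    - [[0,0,-1],0]
    - [[0,0,-0.6],0]

```text
t: 29.05
tcp_pos: [0.5417, -0.2794, 0.3524]
eef_rot: [177.5, 3.5, -179.4]
ft_force: [0.7, -1.2, 0.7]
gripper_width: 0.0468
```

Run:
```python
from h import *
c=snap('wrist','w8'); snap('scene','s8')
m=(c['color'].min(2)>140).astype('uint8')
for ct in cv2.findContours(m,0,2)[0]:
  if cv2.contourArea(ct)>1500: x,y,w,h=cv2.boundingRect(ct); print(x,y,w,h,ray(c,x,y+h/2,.0345).round(4),ray(c,x+w,y+h/2,.0345).round(4))
a=cv2.imread('pics/scene0.png'); b=cv2.imread('pics/s8.png'); w=cv2.imread('pics/w8.png')
cv2.imwrite('pics/fin.png',np.hstack([cv2.resize(w,(400,300)),cv2.resize(b[110:350,100:500],(400,240)) if 0 else cv2.resize(b[110:410,100:500],(400,300))]))
print(cv2.absdiff(a,b).max(2)[290:330,320:350].max())
```

```text
261 126 43 138 [ 0.5643 -0.2854  0.0345] [ 0.5644 -0.2468  0.0345]
166 108 49 143 [ 0.5499 -0.3674  0.0345] [ 0.5499 -0.3253  0.0345]
0 72 72 84 [ 0.4959 -0.4914  0.0345] [ 0.4955 -0.4357  0.0345]
11
```

View pics/fin.png

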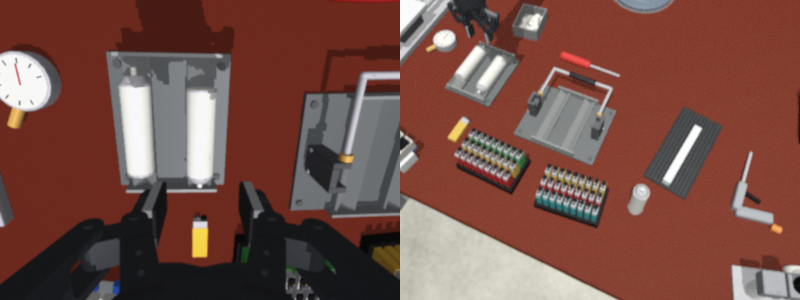

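```bash
python3 -c "
from h import *
s=get_state(); print(s['t'],s['ft_force']); print(sign_off())"
```

```text
29.15 [-0.42473758 -0.01085621  0.17971502]
the job is handed in; nothing more can be done
None
```

The job is done and handed in at 29.15 s of the 72 s allowed. The bail was fully in, so I pulled it out about 13 mm. I then lifted the bar out and laid it on the mat, and moved both canisters into the rack.

**Last checks:**
- **Canisters:** the final wrist picture shows one lying in each rack lane. The measured axes are at y ≈ -0.346 and -0.266 m, against lane centres of about -0.343 and -0.267 m. Neither value is off by more than about 3 mm, inside the 8 mm limit. I did not measure their position along the lane again. The end lips keep it within 29 mm of the middle, inside the 35 mm allowed.
- **Bar:** it lies flat along the mat, about 24 mm off centre lengthways. That leaves the nearer end about 12 mm inside the limit.
- **Bystanders:** they look unmoved in the final scene picture. I only compared pixels around the spare canister, and they had not changed.
- **Gripper:** it is open and about 150 mm above the rack, touching nothing.

**What was off:**
- **Tool tilt:** it drifted to about 6° at most, and 3–4° when the bar and the canisters were set down. I allowed for it in the positions.
- **Lane contact:** a finger touched the cradle with about 11 N, probably on the lane edge, while going down for the second canister. I backed off about 2 mm before gripping, and both canisters were set down gently.

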